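# Torque a coaxial coupling nut until the break-over wrench gives

## Task

The torque wrench with the red grip is already on the coupling nut of the black finned RF load. Swing it clockwise (seen from above) to run the nut home, keep pushing until the wrench's neck gives way and bends by some 10 degrees, then stop at once (not much past 20 degrees at the most) and let go so that the neck straightens and the nut stays tight. Leave the multimeter, the gold module and the jar where they are.

Things in the scene. Friction and masses are not known exactly. Their poses are not given: they have to be found in the camera images.
- nut_axis (a point): Point on the upright axis of the brass coupling nut, 100 mm above the bench, at the height of the wrench's centreline. The nut sits on a fixed black finned block (120 x 110 mm, 60 mm high) whose centre is below this point; the plug above the nut, 28 mm in diameter, ends 134 mm above the bench. The block cannot move but stands at different places and yaws.
- grip (a point): Point in the red grip of the wrench, 150 mm from the nut axis when the wrench is straight, on the centreline of the grip, 100 mm above the bench. Its x axis points outwards along the handle, z up. The red grip is a level bar 24 mm wide, 24 mm high and 118 mm long (from 87 to 205 mm from the nut axis; it overhangs the open bench, so fingers can reach below it). The wrench turns in a level plane and cannot be lifted off the nut.
- pivot (a point): The dark round neck hinge pin of the wrench (23 mm across), 45 mm from the nut axis and 100 mm above the bench. When the wrench breaks over, the handle bends about this pin.
- nut (a joint): Angle of the nut with the wrench head, rad; grows clockwise seen from above (tightening). It starts anywhere from 0 to 0.55; 1.0 is fully home, a hard stop. Until then it turns against a light drag of 0.25 N m (about 2 N at the grip point), and it stays where it is left.
- neck (a joint): Bend of the handle at the neck, rad; 0 is straight, grows clockwise, stopped at 0.7. A preloaded spring keeps it straight until the push at the grip point reaches about 9.5 N square to the handle (nut home); then the neck gives way at nearly constant force (about 10.5 N at 0.3 rad plus slight damping) and the handle swings on. It springs straight again when released. A bend of about 0.2 is a clear break-over; beyond 0.4 the nut counts as overtightened.
- meter: Yellow hand-held multimeter lying on the bench, 175 x 82 x 34 mm, loose; origin under its centre. To be left alone.
- module: Gold-coloured RF module, 85 x 55 x 24 mm with a connector at each end, loose, lying close to the right (-y) side of the finned block; origin under its centre. To be left alone.
- jar: Clear jar with a blue cap, 60 mm in diameter, 65 mm high, loose, standing to the left (+y) of the finned block, about 290 mm from the nut axis and outside the swing of the wrench; origin under its centre. To be left alone.

How it is judged:
By the outcome, as a careful person would: the job done as asked, in the order asked, and still so for the second after the job is handed in, with the robot touching nothing.
It also fails if it takes over 48 s, if anything falls off the work surface, if the arm or the gripper's body presses on something with over 40 N, if the wrist force passes 120 N, or if a joint passes its speed limit or range.

## Robot

A 6-joint arm with a two-finger parallel gripper is mounted at the origin on the work surface. World frame = base frame: x ahead of the robot, y to its left, z up, the work surface at z = 0. Lengths are in m, angles in degrees, forces in N, time in s.
With the tool pointing down it reaches from about 0.25 to 0.725 m from the base axis. Payload 9.7 kg.
Tool frame: the origin (TCP) lies midway between the tips of the shut fingers; the grasp point (between the pads) lies 19 mm behind it (grip_depth is the distance from the TCP to the grasp point, in m); z points along the fingers, y is the line along which they close (so a half turn about z gives the same grasp; the last joint's range is limited). The gripper opens to 85 mm and grips with 20 to 120 N. Pads are 22 mm wide; open, the fingers measure 114 mm over their backs; the gripper's body (76 mm by 85 mm) begins 54 mm behind the grasp point. The pads swing forward as they close: fully open they stand 13 mm farther back than shut.
Start: joints at [69.442, 4.979, 10.078, 95.1, 0, 90], TCP at [0.193, 0.515, 0.231] pointing down, gripper open.
Joint ranges: [-179.16, 179.16], [-48.56, 103.87], [-65.8, 70.77], [-126.05, 130.52], [-82.76, 87.17], [-180, 180]. Speed limits (degrees/s): [127.2, 127.2, 147.25, 180, 180, 180].

## Interface

Orientations are given as [roll, pitch, yaw] about the fixed x, y, z axes, in that order (R = Rz(yaw) Ry(pitch) Rx(roll)).
In Python, from bench import get_state, capture, get_calibration, hand_in, grip_depth gives the robot as it stands.
- The arm moves only by the tool step_arm, never from a script. Its argument "motion" is one flat list of numbers, 7 for each row, row after row: the shift along the tool's x, y, z in mm, then the turn, a rotation vector about the tool's x, y, z in rad, then the closure, from -1 (fully open) to 1 (shut). A call has 1 to 5 rows; each row shifts and turns the commanded pose from where the row before left it, along the tool's axes as they then stand; what a row does not reach is not made up. A row lasts 1/8 s, in which the tool goes at most 62.5 mm and 10.7 degrees, less where a joint would pass 70% of its speed; a pose out of reach is approached as far as the arm can. A call is refused whole if a number of a shift passes 62.5 or a number of a turn 0.188, either way. A call with a gripper value outside its range is refused whole. The fingers move at their own pace and stop on an object; "squeeze" is the grip in N (left out, the last holds). Time passes only in rows, so rows that do not move let the fingers close. It gives the time, the measured TCP pose, the force, the opening and the grip force at its end, in the units of the state.
- get_state(): the state, without advancing time (a new reading comes with each control period).
- capture(name): name is "scene" or "top"; returns (picture, depth): 384x512x3 uint8, blue, green, red; 384x512 float32, m along the optical axis (not along the pixel's ray), 0 where there is no reading.
- get_calibration(name): a dict with "camera_matrix" (3x3 intrinsics, pixels), "xyz" and "attitude" of the camera in the world. Camera axes: x right, y up, looking along -z (the intrinsics and any distortion apply to the point x, -y, -z); pixel columns grow to the right and rows downward; lengths in m; the calibration is good to about 2 mm. A picture is of the moment at which its call begins. get_calibration takes no time and is no camera call.
- hand_in(): hands the job in; it is judged then, once.
The state is a dict: "t": time; "joints": joint angles; "qvel": joint speeds; "joint_efforts": joint torques, N m; "tcp_pos": TCP position; "orientation": TCP orientation; "wrist_force": force on the tool from outside, world axes, zero at the start; "wrist_torque": the same for the moment, N m; "finger_gap": opening from 0.0 (shut) to 1.0 (fully open); "finger_force": force on a finger pad.
Only numpy, scipy, OpenCV 4.12 (cv2) and the standard library are available. Lean on these libraries where they do the work, as an engineer would, in place of code of your own. Each camera call takes 0.05 s, during which the arm holds its last target. There are 200 camera calls.

## Working session

There is one attempt and no reset: what is moved stays moved. The work goes in short steps, Python scripts to look and compute and a tool call to move; the robot and the scene stay as the last step left them, time stands still between calls to the robot, and variables do not carry over. Pictures are saved under pics/ and viewed, at most 10 in all, crops included, and the job is handed in when it is done.

Besides the shell and the picture viewer there is one more tool, called after "Emit:" as a command line: name --argument value ..., lists and objects as JSON in quotes. step_arm: Moves the arm, as the interface text tells. Its arguments: {"type":"object","properties":{"motion":{"type":"array","items":{"type":"number"}},"squeeze":{"type":"number"}},"required":["motion"]}

```bash
mkdir -p pics; cat > h.py <<'E'
import numpy as np, cv2
from scipy.spatial.transform import Rotation as R
from bench import *
def cloud(name):
    im,d=capture(name); c=get_calibration(name); K=np.array(c["camera_matrix"])
    v,u=np.mgrid[:384,:512]
    p=np.dstack([(u-K[0,2])/K[0,0]*d,-(v-K[1,2])/K[1,1]*d,-d])
    a=R.from_euler('xyz',c["attitude"],degrees=True).as_matrix()
    return im,d,p@a.T+np.array(c["xyz"])
E
python3 - <<'E'
from h import *
for n in("scene","top"):
    im,d,P=cloud(n); cv2.imwrite(f"pics/{n}1.png",im); np.savez(f"{n}1.npz",im=im,d=d,P=P)
    print({k:v for k,v in get_calibration(n).items()})
    h=cv2.cvtColor(im,cv2.COLOR_BGR2HSV)
    m=((h[...,0]<8)|(h[...,0]>172))&(h[...,1]>140)&(h[...,2]>70)&(d>0)
    q=P[m]; print(n,m.sum(),np.percentile(q,[2,50,98],axis=0).round(3) if m.sum() else '')
print(get_state(),grip_depth)
E
```

```text
{'camera_matrix': array([[378.6956076 ,   0.        , 252.33047764],
       [  0.        , 378.6956076 , 190.72140359],
       [  0.        ,   0.        ,   1.        ]]), 'xyz': array([1.17396308, 0.50842299, 0.74483962]), 'attitude': array([ 54.01447736,   0.26668707, 132.30518648])}
scene 321 [[-0.332 -0.614  0.031]
 [ 0.588  0.004  0.111]
 [ 0.596  0.063  0.368]]
{'camera_matrix': array([[386.59264534,   0.        , 257.4350657 ],
       [  0.        , 386.59264534, 188.81180412],
       [  0.        ,   0.        ,   1.        ]]), 'xyz': array([ 0.29356531, -0.09402502,  1.15069901]), 'attitude': array([ 13.08637852,   0.09769382, -90.91456328])}
top 424 [[ 0.233 -0.622  0.03 ]
 [ 0.579 -0.006  0.11 ]
 [ 0.643  0.601  0.116]]
{'t': 0.1, 'joints': array([ 6.94429591e+01,  5.00629011e+00,  1.00389532e+01,  9.50995757e+01,
       -1.25508947e-03,  8.99993895e+01]), 'qvel': array([ 0.01139554, -0.09252073,  0.01858699,  0.12614141, -0.04161536,
        0.06545293]), 'joint_efforts': array([ 1.45669062e-03, -5.21563768e+01,  4.65651619e+01,  1.60707260e-02,
        6.93191637e-07, -2.94050245e-06]), 'tcp_pos': array([0.19305959, 0.5147806 , 0.23066952]), 'orientation': array([-1.79933087e+02,  1.25437559e-03,  1.59443571e+02]), 'wrist_force': array([0.01698805, 0.36377993, 0.33906764]), 'wrist_torque': array([-0.00146197, -0.0055193 , -0.00851772]), 'finger_force': 0.0, 'finger_gap': 1.0035388929839624} 0.0187
```

View pics/top1.png

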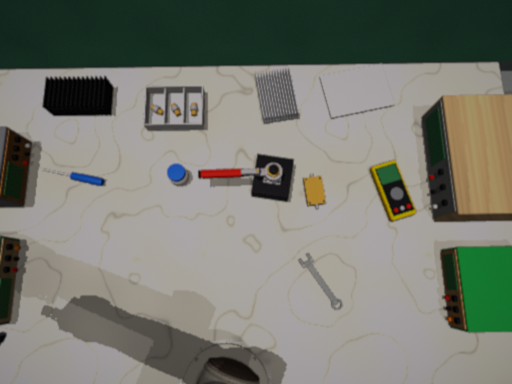

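View pics/scene1.png

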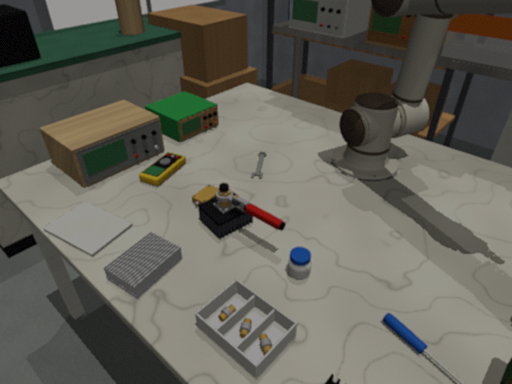

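The top view shows the red grip at about (198–240, 174), the nut at (273, 171), the jar at (177, 174), and the module at (315, 190). The handle points to +y, so clockwise means pushing towards +x. Next I'll measure these points.

```bash
cat > meas.py <<'E'
from h import *
def line(im,d,P):
    h=cv2.cvtColor(im,cv2.COLOR_BGR2HSV)
    m=((h[...,0]<8)|(h[...,0]>172))&(h[...,1]>140)&(h[...,2]>70)&(d>0)&(P[...,2]>.09)&(P[...,2]<.13)&(abs(P[...,0]-.55)<.25)&(abs(P[...,1])<.3)
    q=P[m&(P[...,2]>.105)][:,:2]; c=q.mean(0); u=np.linalg.svd(q-c)[2][0]
    if u@(c-q[0]*0-np.array([.55,-.2]))<0: u=-u
    s=(q-c)@u; a,b=np.percentile(s,[1,99])
    return len(q),c+u*(a+b)/2,u,b-a,np.degrees(np.arctan2(u[1],u[0]))
E
python3 - <<'E'
from meas import *
for n in("scene","top"):
    z=np.load(n+"1.npz"); im,d,P=z["im"],z["d"],z["P"]
    k,c,u,L,a=line(im,d,P); print(n,k,c.round(4),u.round(3),"len",L.round(3),"yaw",a.round(1),"nut from grip",(c-u*.146).round(4))
    m=(P[...,2]>.124)&(P[...,2]<.142)&(np.hypot(P[...,0]-(c-u*.146)[0],P[...,1]-(c-u*.146)[1])<.05)
    q=P[m]; print(" plug",len(q),q.mean(0).round(4),((q.max(0)+q.min(0))/2).round(4),np.ptp(q,axis=0).round(3))
    h=cv2.cvtColor(im,cv2.COLOR_BGR2HSV)
    mj=(abs(h[...,0].astype(int)-115)<12)&(h[...,1]>150)&(P[...,2]>.055)&(P[...,2]<.075)&(abs(P[...,1]-.27)<.15)&(P[...,0]>.45)
    q=P[mj]; print(" jar",len(q),((q.max(0)+q.min(0))/2).round(3),np.ptp(q,axis=0).round(3))
E
```

```text
scene 246 [0.5883 0.0093] [-0.017  1.   ] len 0.109 yaw 91.0 nut from grip [ 0.5908 -0.1367]
 plug 68 [ 0.5899 -0.1358  0.132 ] [ 0.5876 -0.1379  0.1304] [0.026 0.027 0.013]
 jar 264 [0.604 0.145 0.062] [0.049 0.049 0.014]
top 307 [0.5824 0.0077] [-0.017  1.   ] len 0.112 yaw 91.0 nut from grip [ 0.5849 -0.1383]
 plug 81 [ 0.5869 -0.1405  0.1335] [ 0.5873 -0.141   0.1345] [0.026 0.025 0.014]
 jar 212 [0.739 0.265 0.063] [0.325 0.291 0.013]
```

Emit:
step_arm --motion '[-33.3,-23.7,0,0,0,0,1,-33.3,-23.7,0,0,0,0,1,-33.3,-23.7,0,0,0,0,1,-33.3,-23.7,0,0,0,0,1,-33.3,-23.7,0,0,0,0,1]' --squeeze 40

```text
t: 0.72
tcp_pos: [0.3079, 0.3443, 0.231]
orientation: [-180.0, -0.0, 159.5]
wrist_force: [0.4, 0.9, -0.3]
finger_gap: 0.002
finger_force: 0.0
```

Emit:
step_arm --motion '[-33.3,-23.7,0,0,0,0,1,-33.3,-23.7,0,0,0,0,1,-33.3,-23.7,0,0,0,0,1,-33.3,-23.7,0,0,0,0,1,-33.3,-23.7,0,0,0,0,1]'

```text
t: 1.35
tcp_pos: [0.4222, 0.1749, 0.2311]
orientation: [-180.0, -0.0, 159.4]
wrist_force: [0.3, 1.1, -0.6]
finger_gap: 0.002
finger_force: 0.0
```

Emit:
step_arm --motion '[-33.3,-23.7,0,0,0,0,1,-33.3,-23.7,0,0,0,0,1,-33.3,-23.7,0,0,0,0,1,-33.3,-23.7,0,0,0,0,1,-33.3,-23.7,0,0,0,0,1]'

```text
t: 1.98
tcp_pos: [0.5365, 0.0055, 0.2309]
orientation: [-180.0, -0.0, 159.4]
wrist_force: [-0.1, 0.4, 0.9]
finger_gap: 0.003
finger_force: 0.0
```

Emit:
step_arm --motion '[0,0,0,0,0,0.149,1,0,0,0,0,0,0.149,1,0,0,0,0,0,0.149,1,0,0,0,0,0,0.149,1,0,0,0,0,0,0.149,1]'

```text
t: 2.6
tcp_pos: [0.5359, 0.0067, 0.2309]
orientation: [-180.0, -0.0, 116.5]
wrist_force: [-0.1, -0.1, -0.4]
finger_gap: -0.002
finger_force: 0.0
```

Emit:
step_arm --motion '[0,0,0,0,0,0.149,1,0,0,0,0,0,0.149,1,0,0,0,0,0,0.149,1,0,0,0,0,0,0,1]'

```text
t: 3.1
tcp_pos: [0.5359, 0.0067, 0.231]
orientation: [-180.0, 0.0, 91.2]
wrist_force: [-1.1, -1.3, 0.1]
finger_gap: -0.003
finger_force: 0.0
```

Emit:
step_arm --motion '[0,0,30,0,0,0,1,0,0,40,0,0,0,1,0,0,40,0,0,0,1,0,0,30,0,0,0,1,0,0,10,0,0,0,1]'

```text
t: 3.72
tcp_pos: [0.5349, 0.0067, 0.0793]
orientation: [-179.8, -0.0, 91.3]
wrist_force: [0.1, -0.0, 0.0]
finger_gap: 0.001
finger_force: 0.0
```

```bash
python3 - <<'E'
from meas import *
im,d,P=cloud("scene"); cv2.imwrite("pics/s2.png",cv2.resize(im[150:300,150:350],None,fx=3,fy=3))
print(get_state()["tcp_pos"],get_state()["wrist_force"],line(im,d,P))
E
```

```text
[0.53505528 0.00668746 0.07927848] [ 0.2628192  -1.1061978  -1.55829665] (242, array([0.58852081, 0.00745485]), array([-0.02958805,  0.99956218]), np.float64(0.11236570999494555), np.float64(91.69551792469363))
```

View pics/s2.png

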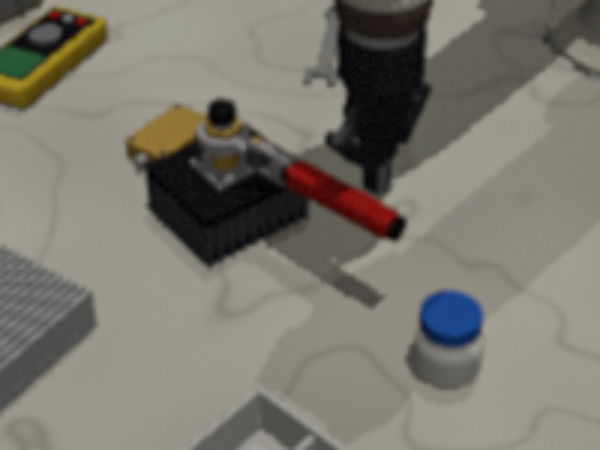

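The closed fingers are on the robot side of the red grip, around crop pixel (378, 185), and clear of it. I'll close the gap now and then push along the arc.

Emit:
step_arm --motion '[0,5,0,0,0,0,1,0,5,0,0,0,0,1,0,5,0,0,0,0,1,0,4,0,0,0,0,1,0,4,0,0,0,0,1]'

```text
t: 4.4
tcp_pos: [0.5592, 0.0072, 0.0813]
orientation: [-180.0, -0.0, 91.2]
wrist_force: [-1.9, 1.0, 0.4]
finger_gap: 0.001
finger_force: 1.0
```

Emit:
step_arm --motion '[0.7,4.4,0,0,0,0.03,1,0.7,4.4,0,0,0,0.03,1,0.7,4.4,0,0,0,0.03,1,0.7,4.4,0,0,0,0.03,1,0.7,4.4,0,0,0,0.03,1]'

```text
t: 5.03
tcp_pos: [0.5814, 0.0098, 0.0813]
orientation: [180.0, 0.0, 82.4]
wrist_force: [-2.2, -0.4, 1.1]
finger_gap: 0.001
finger_force: 0.9
```

```bash
cat > look.py <<'E'
from meas import *
for n in("scene","top"):
    im,d,P=cloud(n); k,c,u,L,a=line(im,d,P); print(n,k,c.round(4),"len",L.round(3),"yaw",a.round(1))
s=get_state(); print(s["tcp_pos"].round(4),s["orientation"].round(1),s["wrist_force"].round(1),s["t"])
p=s["tcp_pos"][:2]-[.588,-.139]; y=np.radians(s["orientation"][2]); print("tool frame p",p@[np.cos(y),np.sin(y)],p@[np.sin(y),-np.cos(y)])
E
python3 look.py
```

```text
scene 247 [0.6112 0.0069] len 0.11 yaw 82.2
top 83 [ 0.5998 -0.0338] len 0.031 yaw 81.7
[0.5816 0.0098 0.0812] [180.    0.   82.5] [1.  0.2 0.8] 5.125
tool frame p 0.14666340489171814 -0.025797750520034975
```

Emit:
step_arm --motion '[0.7,4.4,0,0,0,0.03,1,0.7,4.4,0,0,0,0.03,1,0.7,4.4,0,0,0,0.03,1,0.7,4.4,0,0,0,0.03,1,0.7,4.4,0,0,0,0.03,1]'

```text
t: 5.75
tcp_pos: [0.6036, 0.009, 0.0812]
orientation: [-180.0, 0.0, 73.8]
wrist_force: [-2.4, -0.1, -0.3]
finger_gap: 0.003
finger_force: 0.9
```

Emit:
step_arm --motion '[0.7,4.4,0,0,0,0.03,1,0.7,4.4,0,0,0,0.03,1,0.7,4.4,0,0,0,0.03,1,0.7,4.4,0,0,0,0.03,1,0.7,4.4,0,0,0,0.03,1]'

```text
t: 6.38
tcp_pos: [0.6255, 0.005, 0.0813]
orientation: [-180.0, -0.0, 65.2]
wrist_force: [-2.7, -0.6, -0.5]
finger_gap: 0.005
finger_force: 0.9
```

Emit:
step_arm --motion '[0.7,4.4,0,0,0,0.03,1,0.7,4.4,0,0,0,0.03,1,0.7,4.4,0,0,0,0.03,1]'

```text
t: 6.75
tcp_pos: [0.6382, 0.001, 0.0813]
orientation: [-180.0, -0.0, 60.1]
wrist_force: [-1.8, -1.1, -0.4]
finger_gap: 0.002
finger_force: 0.9
```

Emit:
step_arm --motion '[0.7,4.4,0,0,0,0.03,1,0.7,4.4,0,0,0,0.03,1,0.7,4.4,0,0,0,0.03,1]'

```text
t: 7.12
tcp_pos: [0.6505, -0.0041, 0.0813]
orientation: [-180.0, -0.0, 54.9]
wrist_force: [-6.3, 1.8, -0.4]
finger_gap: 0.002
finger_force: 3.4
```

```bash
python3 look.py
```

```text
scene 145 [ 0.6765 -0.015 ] len 0.108 yaw 56.8
top 95 [ 0.6503 -0.0481] len 0.04 yaw 51.9
[ 0.6503 -0.004   0.0811] [-180.    0.   55.] [-3.5  0.6  0.4] 7.225
tool frame p 0.1463180903167318 -0.02644845045468838
```

Emit:
step_arm --motion '[0.7,4.4,0,0,0,0.03,1]'

```text
t: 7.35
tcp_pos: [0.6532, -0.0052, 0.0811]
orientation: [-179.8, 0.0, 53.3]
wrist_force: [-9.2, 6.1, 1.2]
finger_gap: -0.003
finger_force: 5.2
```

Emit:
step_arm --motion '[1,4,0,0,0,0.04,1,1,4,0,0,0,0.04,1,1,4,0,0,0,0.04,1]'

```text
t: 7.72
tcp_pos: [0.6642, -0.0104, 0.081]
orientation: [-179.8, 0.1, 46.4]
wrist_force: [-10.1, 5.1, 1.4]
finger_gap: 0.002
finger_force: 5.2
```

```bash
python3 look.py
```

```text
scene 117 [ 0.6881 -0.0207] len 0.102 yaw 45.4
top 91 [ 0.6581 -0.0549] len 0.042 yaw 35.9
[ 0.6645 -0.0105  0.0809] [-1.798e+02  1.000e-01  4.640e+01] [-8.8  4.3  1.5] 7.825
tool frame p 0.14576595643930457 -0.03315301546478442
```

Emit:
step_arm --motion '[1,5,0,0,0,0.05,1]'

```text
t: 7.95
tcp_pos: [0.6684, -0.0128, 0.081]
orientation: [-179.8, 0.1, 43.6]
wrist_force: [-9.8, 5.7, 1.9]
finger_gap: 0.001
finger_force: 5.4
```

```bash
python3 look.py
```

```text
scene 120 [ 0.7081 -0.0081] len 0.055 yaw 44.2
top 80 [ 0.6604 -0.0576] len 0.041 yaw 30.9
[ 0.6688 -0.0131  0.0809] [-179.8    0.    43.6] [-8.8  4.3  1.5] 8.05
tool frame p 0.14534509903338588 -0.03553086745039624
```

Bend is about 0.2 rad, since the yaw change and the offset at the pin agree. I'll back off gently now.

Emit:
step_arm --motion '[-1,-5,0,0,0,-0.05,1,-1,-5,0,0,0,-0.05,1,-1,-5,0,0,0,-0.05,1,-1,-5,0,0,0,-0.04,1,0,-5,0,0,0,0,1]'

```text
t: 8.68
tcp_pos: [0.6485, -0.0006, 0.0815]
orientation: [179.9, -0.0, 54.5]
wrist_force: [0.9, 1.0, -0.2]
finger_gap: -0.001
finger_force: 0.0
```

Emit:
step_arm --motion '[0,-10,0,0,0,0,1,0,-15,0,0,0,0,1,0,-20,0,0,0,0,1,0,-10,-40,0,0,0,1,0,0,-50,0,0,0,1]'

```text
t: 9.3
tcp_pos: [0.6019, 0.0323, 0.1717]
orientation: [-179.9, 0.1, 54.5]
wrist_force: [0.4, -0.2, 0.8]
finger_gap: -0.003
finger_force: 0.0
```

Emit:
step_arm --motion '[0,-40,-40,0,0,0,1,0,-50,0,0,0,0,1,0,-50,0,0,0,0,1,0,-30,0,0,0,0,1,0,0,0,0,0,0,1]'

```text
t: 9.93
tcp_pos: [0.4637, 0.1313, 0.212]
orientation: [179.9, -0.1, 54.6]
wrist_force: [1.0, 0.4, -1.2]
finger_gap: 0.001
finger_force: 0.0
```

```bash
python3 look.py; python3 -c "
from h import *
a,_,_=cloud('scene');b,_,_=cloud('top')
cv2.imwrite('pics/f.png',np.vstack([cv2.resize(a[150:300,130:350],None,fx=2,fy=2),cv2.resize(b[130:230,150:370],None,fx=2,fy=2)]))"
```

```text
scene 277 [ 0.6727 -0.0172] len 0.115 yaw 54.7
top 281 [ 0.6701 -0.0175] len 0.111 yaw 55.1
[0.4651 0.1303 0.2115] [180.   -0.   54.5] [0.3 0.3 0.2] 10.025
tool frame p 0.14800110096963578 -0.256370056149623
```

View pics/f.png

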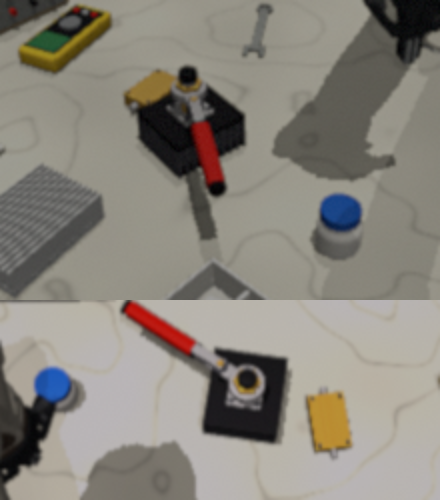

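The wrench is straight again: the grip's yaw is 55° and its line passes through the nut axis. The jar, module and meter haven't moved, and the arm is clear.

```bash
python3 -c "from bench import *; print(hand_in())"
```

```text
the job is handed in; nothing more can be done
None
```

I ran the nut home, bent the neck to about 0.2 rad (11°), released it so the handle straightened with the nut tight, and handed the job in at about 10 s.

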